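# Make up two card-making workshop kits

### The job

Make up the two workshop kits, one thing to a compartment, standing upright on the tray floor (the roll of tape lying flat). Long tray: the wide roll of tape in the large end compartment, the thin glue stick in the small middle one and the oblong stamp in the other end; short tray: the round stamp in the larger compartment and the thick glue stick in the smaller. Set each down without dropping it, knock nothing over, and leave the narrow roll of tape, the paint jar and the ink pad where they are.

Things in the scene. Friction and masses are not known exactly. Their poses are not given: they have to be found in the camera images.
- long_tray: Longer plywood tray, 226 (x) x 96 (y) x 14 mm, loose on the mat (top 3 mm above table), 0.55 kg. Origin: centre of underside, z up. Floor 4 mm thick; walls rise 10 mm above it. Three compartments in a row along x, each 84 wide (y, centred): large 88 mm long at x = -63 mm, small middle 46 at x = +9, medium 70 at x = +72. Large end nearest the robot.
- short_tray: Shorter plywood tray, 143 (x) x 96 (y) x 14 mm, loose on the mat (top 3 mm above table), 0.4 kg. Origin: centre of underside, z up. Floor 4 mm thick; walls rise 10 mm above it. Two compartments in a row along x, each 84 wide (y, centred): larger 74 mm long at x = -28.5 mm (end nearest the robot), smaller 52 at x = +39.5.
- wide_tape_c (a point): On the green cutting mat, whose top is 3 mm above the table. Wide roll of buff paper tape lying flat, hole upwards: a ring 62 mm in outer diameter, hole 26 mm, 50 mm high, about 100 g. The point is its centre, 25 mm above its underside; z along its axis. Held round the outside of its upper half, the fingers stay clear of the tray walls.
- thin_glue_c (a point): On the green cutting mat, whose top is 3 mm above the table. Thin glue stick standing upright, cap up: white barrel, grey cap and foot, 22 mm in diameter, 76 mm high, about 25 g. The point is its centre, 38 mm above its underside; z up along its axis.
- thick_glue_c (a point): On the green cutting mat, whose top is 3 mm above the table. Thick glue stick standing upright, of the same make: white barrel, grey cap and foot, 30 mm in diameter, 92 mm high, about 45 g. The point is its centre, 46 mm above its underside; z up along its axis.
- oblong_stamp_c (a point): On the green cutting mat, whose top is 3 mm above the table. Wooden hand stamp with an oblong base, 50 mm (x) by 30 mm (y) and 24 mm high, and an upright round handle of 26 mm diameter at its middle; 75 mm high in all, about 65 g. The point is the middle of the handle's grip, on its axis, 55 mm above the underside; z up.
- round_stamp_c (a point): On the green cutting mat, whose top is 3 mm above the table. Wooden hand stamp with a round base, 50 mm in diameter and 24 mm high, and the same upright round handle of 26 mm diameter; 75 mm high in all, about 75 g. The point is the middle of the handle's grip, on its axis, 55 mm above the underside; z up.
- narrow_tape_c (a point): On the green cutting mat, whose top is 3 mm above the table. Narrow roll of tape lying flat, 46 mm in diameter, 19 mm high, loose; belongs to neither kit. The point is its centre, 9.5 mm above its underside.
- paint_jar_c (a point): On the green cutting mat, whose top is 3 mm above the table. Glass paint jar with a black lid and a paper label, 52 mm in diameter, 66 mm high, loose; belongs to neither kit. The point is its centre, 33 mm above its underside.
- ink_pad_c (a point): On the green cutting mat, whose top is 3 mm above the table. Flat ink pad with a steel lid, 71 mm (x) by 51 mm (y), 16 mm high, loose; belongs to neither kit. The point is its centre, 8 mm above its underside.
Things that resemble listed ones, but are neither listed nor needed, are in the scene too. What is shaped like the part that bears round_stamp_c but blue is not meant.

How it is judged (in metres and radians):
At the end, for the whole second after the job is handed in: Each of the five things is in its own compartment of the right tray (within the walls, 3 mm slack), on the floor within 4 mm, upright or flat within 0.1 rad, released and at rest; both trays lie flat; the narrow tape, paint jar and ink pad are within 20 mm of their starts (x of wide_tape_c in the frame of long_tray between -0.079 and -0.047 m and y of wide_tape_c in the frame of long_tray between -0.014 and 0.014 m and z of wide_tape_c in the frame of long_tray between 0.025 and 0.033 m and angle between the z axis of wide_tape_c and the z axis of long_tray, either way round below 0.1 rad and linear speed of each of wide_tape, thin_glue, oblong_stamp, round_stamp, thick_glue below 0.02 m/s and x of thin_glue_c in the frame of long_tray between -0.006 and 0.024 m and y of thin_glue_c in the frame of long_tray between -0.034 and 0.034 m and z of thin_glue_c in the frame of long_tray between 0.038 and 0.046 m and angle between each of thin_glue_c, oblong_stamp_c, round_stamp_c, thick_glue_c's own z axis and vertical below 0.1 rad and x of oblong_stamp_c in the frame of long_tray between 0.049 and 0.095 m and y of oblong_stamp_c in the frame of long_tray between -0.03 and 0.03 m and z of oblong_stamp_c in the frame of long_tray between 0.055 and 0.063 m and x of round_stamp_c in the frame of short_tray between -0.0435 and -0.0135 m and y of round_stamp_c in the frame of short_tray between -0.02 and 0.02 m and z of round_stamp_c in the frame of short_tray between 0.055 and 0.063 m and x of thick_glue_c in the frame of short_tray between 0.0255 and 0.0535 m and y of thick_glue_c in the frame of short_tray between -0.03 and 0.03 m and z of thick_glue_c in the frame of short_tray between 0.046 and 0.054 m and angle between each of long_tray, short_tray's own z axis and vertical below 0.05 rad and distance of each of narrow_tape_c, paint_jar_c, ink_pad_c from where it was at the start of the episode below 0.02 m); the robot touches nothing.
It fails at once if a thing that belongs to neither kit (narrow tape, paint jar, ink pad) is moved more than 20 mm (distance of any of narrow_tape_c, paint_jar_c, ink_pad_c from where it was at the start of the episode above 0.02 m).
It fails at once if a kit's thing is dropped or thrown (moves faster than 0.7 m/s, free of the fingers) ((linear speed of wide_tape above 0.7 m/s and contact force between the fingers and wide_tape below 0.05 N) or (linear speed of thin_glue above 0.7 m/s and contact force between the fingers and thin_glue below 0.05 N) or (linear speed of oblong_stamp above 0.7 m/s and contact force between the fingers and oblong_stamp below 0.05 N) or (linear speed of round_stamp above 0.7 m/s and contact force between the fingers and round_stamp below 0.05 N) or (linear speed of thick_glue above 0.7 m/s and contact force between the fingers and thick_glue below 0.05 N)).
It fails at once if a glue stick, a stamp or the paint jar is knocked over (tilts more than 1.1 rad) (angle between any of thin_glue_c, thick_glue_c, oblong_stamp_c, round_stamp_c, paint_jar_c's own z axis and vertical above 1.1 rad).
It also fails if it takes over 120 s, if anything falls off the work surface, if the arm or the gripper's body presses on something with over 40 N, if the wrist force passes 120 N, or if a joint passes its speed limit or range.

### The arm

A 6-joint arm with a two-finger parallel gripper is mounted at the origin on the work surface. World frame = base frame: x ahead of the robot, y to its left, z up, the work surface at z = 0. Lengths are in mm, angles in rad, forces in N, time in s.
With the tool pointing down it reaches from about 375 to 975 mm from the base axis. Payload 3.8 kg.
Tool frame: the origin (TCP) lies midway between the tips of the shut fingers; the grasp point (between the pads) lies 19 mm behind it; z points along the fingers, y is the line along which they close (so a half turn about z gives the same grasp; the last joint's range is limited). The gripper opens to 85 mm and grips with 20 to 120 N. Pads are 22 mm wide; open, the fingers measure 114 mm over their backs; the gripper's body (76 mm by 85 mm) begins 54 mm behind the grasp point. The pads swing forward as they close: fully open they stand 13 mm farther back than shut.
Start: joints at [1.175, 0.264, 1.604, -0, 1.274, -0.037], TCP at [237.024, 632.011, 231.28] pointing down, gripper open.
Joint ranges: [-2.63, 2.63], [-0.94, 2.18], [0.31, 2.57], [-1.31, 4.45], [0, 2.66], [-2.55, 2.55]. Speed limits (rad/s): [2.57, 2.57, 3.14, 3.14, 3.14, 3.14].

### API

Orientations are given as a unit quaternion [x, y, z, w].
In Python, from bench import env gives the robot as it stands. Calls block until the motion is done:
- env.move_ptp(position, orientation): joint-space move of the TCP to a pose.
- env.move_straight(position, rot=None, max_speed=150): straight line of the TCP; rot=None keeps the orientation; max_speed is the mean speed in mm/s.
- env.goto_joints(angles): joint-space move.
- env.set_gripper(opening, strength=None): finger opening in mm; strength is the grip in N (None keeps the last); returns when the fingers have stopped.
- env.dwell(seconds).
- env.solve_ik(position, orientation): joint angles nearest the present ones, or None.
- env.get_state(): the state.
- env.grab_frame(name): name is "side" or "top"; returns a dict with "pixels" (400x640x3 uint8, red, green, blue), "fx", "fy", "cx", "cy" (pixels), "origin" and "orientation" of the camera in the world. Camera axes: x right, y down, z forward; pixel columns grow to the right and rows downward; lengths in mm; the calibration is good to about 2 mm. A picture is of the moment at which its call begins. There is no depth.
A pose or a line that the arm cannot do raises env.MotionError and nothing moves.
- env.close_job(): hands the job in; it is judged then, once.
The state is a dict: "time": time; "joint_pos": joint angles; "qvel": joint speeds; "effort": joint torques, N m; "ee_pos": TCP position; "tool_rot": TCP orientation; "ft_force": force on the tool from outside, world axes, zero at the start; "moment": the same for the moment, N m; "grip_width": finger opening in mm; "gripper_force": force on a finger pad.
Only numpy, scipy, OpenCV 4.12 (cv2) and the standard library are available. Lean on these libraries where they do the work, as an engineer would, in place of code of your own. Each camera call takes 0.05 s, during which the arm holds its last target. There are 200 camera calls.

## Working session

There is one attempt and no reset: what is moved stays moved. The work goes in short steps, each a Python script; the robot and the scene stay as the last script left them, time stands still between calls to the robot, and variables do not carry over. Pictures are saved under pics/ and viewed, at most 14 in all, crops included, and the job is handed in when it is done.

```bash
mkdir -p pics; ls
python3 - <<'E'
from bench import env
import cv2
for n in("top","side"):
    f=env.grab_frame(n); cv2.imwrite(f"pics/{n}0.png",f["pixels"][:,:,::-1])
    print(n,{k:v for k,v in f.items() if k!="pixels"})
s=env.get_state();print(s)
E
```

```text
pics
top {'fx': 461.9194952248473, 'fy': 461.9194952248473, 'cx': 315.48175601812295, 'cy': 205.58067149901845, 'origin': array([ 347.8643023 ,   98.70074623, 1318.17598355]), 'orientation': array([-0.70527749,  0.70584191, -0.0398614 ,  0.05274391])}
side {'fx': 506.7811416861236, 'fy': 506.7811416861236, 'cx': 314.312766737539, 'cy': 198.11308373930896, 'origin': array([  409.67711647, -1060.31095088,   712.99519892]), 'orientation': array([ 0.86172532, -0.03209902,  0.01421052, -0.50615925])}
{'time': 0.1, 'joint_pos': array([ 1.17513782e+00,  2.64701414e-01,  1.60525082e+00,  4.37313942e-07,
        1.27369561e+00, -3.68974346e-02]), 'qvel': array([-0.00099427, -0.00234033, -0.0041595 , -0.00081816, -0.00045693,
       -0.00043627]), 'effort': array([ 1.50121959e-03, -5.16695702e+01, -3.68595028e+01,  1.21735711e-04,
        6.13667376e-03,  4.80042638e-05]), 'ee_pos': array([236.74585208, 631.41067287, 230.06338963]), 'tool_rot': array([ 1.78420052e-01,  9.83953876e-01, -1.00361262e-03, -2.20722243e-04]), 'ft_force': array([-0.11418722, -0.88284295,  0.16822308]), 'moment': array([-0.00347196,  0.00276191,  0.0132309 ]), 'gripper_force': 0.0, 'grip_width': 85.03418288568413}
```

View pics/top0.png

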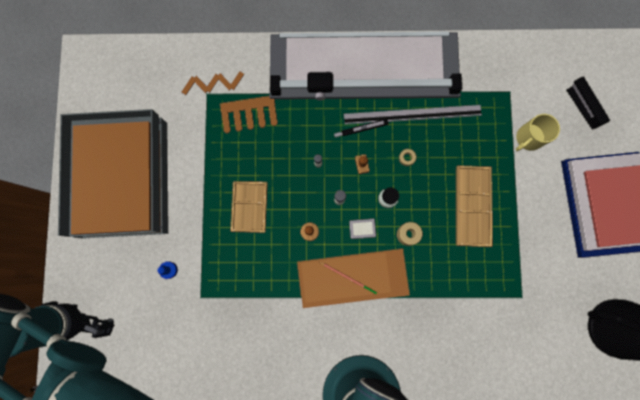

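View pics/side0.png

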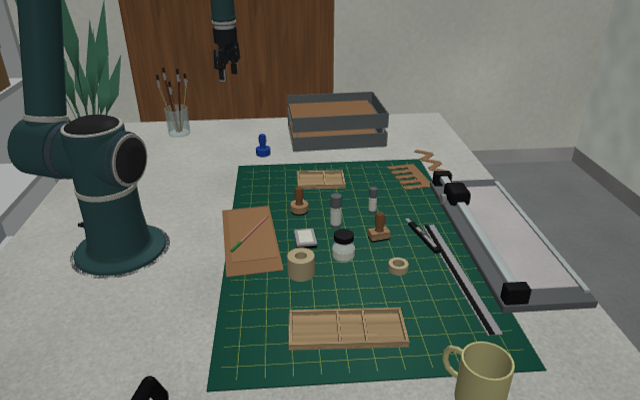

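The top view shows the short tray at (249,207), long tray (474,206), round stamp (310,231), thick glue (340,198), thin glue (319,160) and oblong stamp (363,163). It also shows the wide tape (410,233), jar (389,197), pad (362,229) and narrow tape (407,157). The side view agrees, with the thick glue at (336,210), thin glue (373,200) and blue decoy (263,147). Next I'll zoom in with the off-green mask.

```bash
cat > h.py <<'E'
import numpy as np,cv2
from scipy.spatial.transform import Rotation as R
def ray(f,uv):
    uv=np.atleast_2d(np.asarray(uv,float))
    d=np.c_[(uv[:,0]-f["cx"])/f["fx"],(uv[:,1]-f["cy"])/f["fy"],np.ones(len(uv))]
    return R.from_quat(f["orientation"]).apply(d)
def toplane(f,uv,z):
    d=ray(f,uv);o=f["origin"];return (o+d*((z-o[2])/d[:,2])[:,None])[:,:2]
def proj(f,p):
    q=R.from_quat(f["orientation"]).inv().apply(np.atleast_2d(p)-f["origin"])
    return np.c_[q[:,0]/q[:,2]*f["fx"]+f["cx"],q[:,1]/q[:,2]*f["fy"]+f["cy"]]
def mask(f):
    p=f["pixels"].astype(int);r,g,b=p[...,0],p[...,1],p[...,2]
    return ((r>g-8)&(r>0)|(np.ptp(p,axis=2)<14)).astype(np.uint8)*255
E
python3 - <<'E'
from bench import env
from h import *
for n,(x0,y0,x1,y1) in (("top",(225,145,500,260)),("side",(280,160,420,355))):
    f=env.grab_frame(n);m=mask(f);im=f["pixels"][:,:,::-1].copy()
    k=3
    a=cv2.resize(im[y0:y1,x0:x1],None,fx=k,fy=k,interpolation=cv2.INTER_CUBIC)
    c=cv2.resize(m,None,fx=1,fy=1)[y0:y1,x0:x1]
    cs,_=cv2.findContours(m,cv2.RETR_EXTERNAL,cv2.CHAIN_APPROX_NONE)
    for q in cs:
        M=cv2.moments(q)
        if 40<M["m00"]<9000:
            u=(M["m10"]/M["m00"],M["m01"]/M["m00"])
            if x0<u[0]<x1 and y0<u[1]<y1: print(n,np.round(u,1),M["m00"],cv2.boundingRect(q),toplane(f,u,3).round(0))
    mm=cv2.resize(cv2.cvtColor(c,cv2.COLOR_GRAY2BGR),(a.shape[1],a.shape[0]),interpolation=cv2.INTER_NEAREST)
    cv2.imwrite(f"pics/{n}z.png",np.vstack([a,mm])[:1000] if n=="top" else np.hstack([a,mm]))
    print(a.shape)
E
```

```text
(345, 825, 3)
(585, 420, 3)
```

Run:
```python
from bench import env
from h import *
for n,(x0,y0,x1,y1) in (("top",(228,148,498,250)),("side",(285,162,415,354))):
    f=env.grab_frame(n);m=mask(f);im=f["pixels"][:,:,::-1].copy()
    k=2.9
    a=cv2.resize(im[y0:y1,x0:x1],None,fx=k,fy=k,interpolation=cv2.INTER_CUBIC)
    c=m[y0:y1,x0:x1]
    N,L,S,C=cv2.connectedComponentsWithStats(c)
    for i in range(1,N):
        if S[i,4]>25:
            u=C[i]+(x0,y0); print(n,np.round(u,1),S[i]+[x0,y0,0,0,0],toplane(f,u,3).round(0))
    mm=cv2.resize(cv2.cvtColor(c,cv2.COLOR_GRAY2BGR),(a.shape[1],a.shape[0]),interpolation=cv2.INTER_NEAREST)
    cv2.imwrite(f"pics/{n}z.png",np.vstack([a,mm])if n=="top" else np.hstack([a,mm]))
    print(a.shape)
```

```text
top [407.2 156.9] [399 149  17  17 183] [[ 663. -143.]]
top [317.8 160.4] [315 155   7  12  72] [[654. 116.]]
top [361.8 163.6] [355 154  15  20 223] [[644. -12.]]
top [473.8 206. ] [ 456  165   37   82 2935] [[ 519. -329.]]
top [248.6 206.4] [ 230  181   37   52 1789] [[519. 315.]]
top [388.3 197.2] [379 188  20  20 291] [[545. -86.]]
top [339.7 196.8] [335 191  11  13 117] [[547.  53.]]
top [362.3 228.4] [350 219  26  20 454] [[455. -11.]]
top [309.2 231.2] [300 222  19  19 277] [[448. 141.]]
top [409.4 233.4] [397 222  26  23 434] [[ 441. -144.]]
(296, 783, 3)
side [301.2 162.2] [285 162  40   2  53] [[467. 455.]]
side [403.1 170.7] [387 164  28  16 279] [[786. 364.]]
side [314.3 185.9] [ 290  170   56   45 1236] [[498. 285.]]
side [406.9 181.6] [399 179  16   6  61] [[781. 289.]]
side [408.9 187.1] [403 185  12   5  47] [[779. 253.]]
side [372.4 199.7] [369 187   8  27 196] [[657. 186.]]
side [335.6 210. ] [330 193  12  36 353] [[547. 138.]]
side [378.9 228.9] [368 212  23  30 430] [[648.  32.]]
side [410.8 223.9] [406 218   9  14  53] [[736.  50.]]
side [302.1 255.6] [ 287  228   30   54 1224] [[444. -69.]]
side [343.2 245.1] [333 229  22  32 597] [[547. -33.]]
side [397.9 265.8] [388 257  21  19 314] [[ 663. -127.]]
side [346.8 328.5] [ 288  307  122   44 4724] [[ 520. -321.]]
(557, 377, 3)
```

View pics/topz.png

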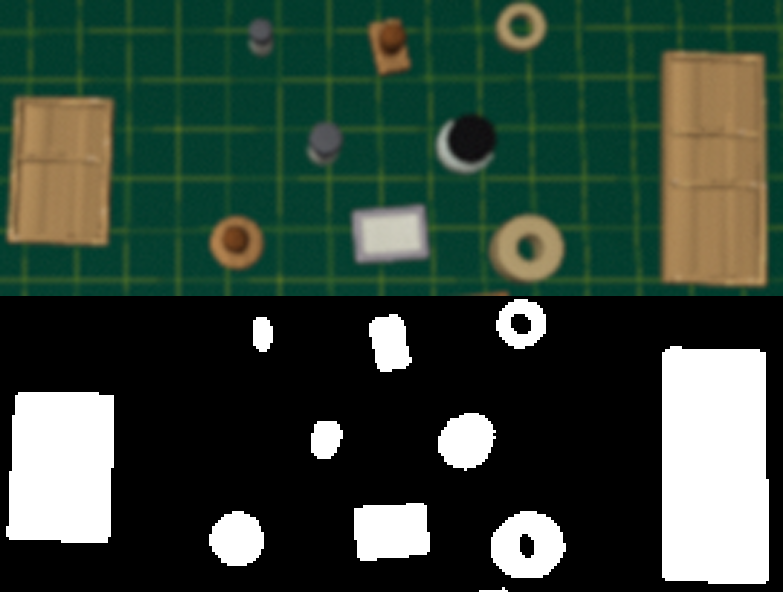

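View pics/sidez.png

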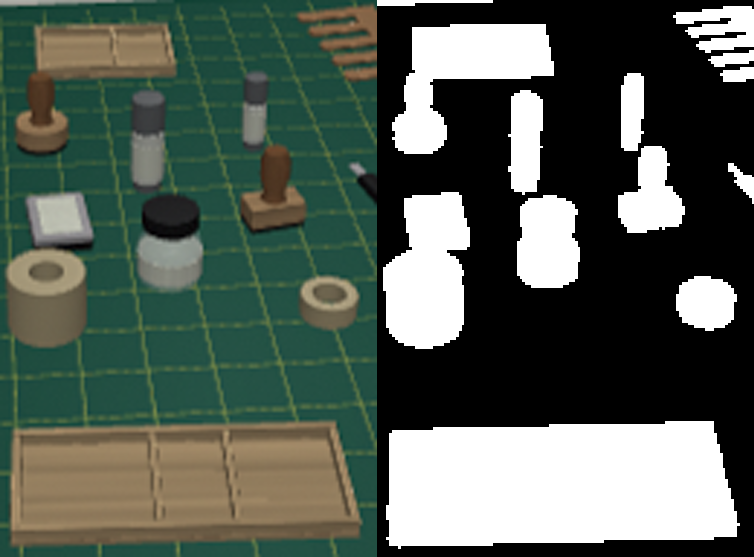

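The mask separates every object cleanly. The oblong stamp is slightly yawed and both trays are nearly square to x. Next I'll compute positions from the two views.

```bash
cat > meas.py <<'E'
from bench import env
from h import *
def blobs(f,box,m=None):
    x0,y0,x1,y1=box;m=mask(f) if m is None else m
    N,L,S,C=cv2.connectedComponentsWithStats(np.ascontiguousarray(m[y0:y1,x0:x1]))
    return [((L==i),C[i]+(x0,y0),S[i]) for i in range(1,N) if S[i,4]>15]
def tri(ft,ut,fs,us):
    d=[ray(ft,ut)[0],ray(fs,us)[0]];o=[ft["origin"],fs["origin"]]
    A=0;b=0
    for di,oi in zip(d,o):
        di=di/np.linalg.norm(di);P=np.eye(3)-np.outer(di,di);A=A+P;b=b+P@oi
    return np.linalg.solve(A,b)
def brown(f): # dark handle wood
    p=f["pixels"].astype(int);r,g,b=p[...,0],p[...,1],p[...,2]
    return ((r>g*1.5)&(r<150)&(r>35)&(b<60)).astype(np.uint8)*255
def tray(f,box):
    L,c,s=max(blobs(f,box),key=lambda b:b[2][4])
    ys,xs=np.nonzero(L);w=toplane(f,np.c_[xs+box[0],ys+box[1]],10.)
    (cx,cy),(a,b),t=cv2.minAreaRect(w.astype(np.float32))
    # pixel-edge allowance omitted: centre/yaw only; yaw from second moments
    C=np.cov((w).T);v=np.linalg.eigh(C)[1][:,1];v*=np.sign(v[0])
    return np.r_[w.mean(0),np.arctan2(v[1],v[0])],(a,b,t,cx,cy)
E
python3 - <<'E'
from meas import *
ft,fs=env.grab_frame("top"),env.grab_frame("side")
TB,SB=(228,148,498,250),(285,162,415,354)
tb,sb=blobs(ft,TB),blobs(fs,SB)
near=lambda bs,u:min(bs,key=lambda b:np.hypot(*(b[1]-u)))
for n,zc,ut,us in(("wide",28,(409,233),None),("thin",41,(318,160),(372,200)),("thick",49,(340,197),(336,210)),("jar",36,(388,197),(343,245)),("narrow",12.5,(407,157),(398,266)),("oblong",20,(362,163.6),None),("round",15,(309,231),None),("pad",11,(362,228),None)):
    b=near(tb,ut);cen=b[1]
    if n=="wide":
        L=b[0].astype(np.uint8);c=cv2.findContours(L,cv2.RETR_EXTERNAL,2)[0][0];M=cv2.moments(c);cen=np.array([M["m10"],M["m01"]])/M["m00"]+TB[:2]
    print(n,"top@plane",toplane(ft,cen,zc).round(1),"tri",tri(ft,cen,fs,near(sb,us)[1]).round(1) if us else "")
ht=blobs(ft,TB,brown(ft));hs=blobs(fs,SB,brown(fs))
for b in ht: print("handle top",b[1].round(1),b[2],toplane(ft,b[1],60).round(1))
for b in hs: print("handle side",b[1].round(1),b[2])
# oblong base yaw
b=near(tb,(362,163.6));ys,xs=np.nonzero(b[0]);w=toplane(ft,np.c_[xs+TB[0],ys+TB[1]],20)
print("oblong rect",cv2.minAreaRect(w.astype(np.float32)))
k=~(brown(ft)[148:250,228:498]>0)&b[0];ys,xs=np.nonzero(k);w=toplane(ft,np.c_[xs+TB[0],ys+TB[1]],27)
print("base only",cv2.minAreaRect(w.astype(np.float32)))
print("long",tray(ft,(450,155,500,255)));print("short",tray(ft,(222,170,275,245)))
# side-tray check
for u in((314.3,185.9),(346.8,328.5)): print(toplane(fs,u,10).round(1))
E
```

```text
wide top@plane [[ 439.3 -139.2]] tri 
thin top@plane [[645.2 115.6]] tri [643.9 115.6  43.5]
thick top@plane [[539.5  55. ]] tri [538.1  55.1  52.1]
jar top@plane [[540.  -81.7]] tri [540.3 -81.7  36.4]
narrow top@plane [[ 661.2 -141.7]] tri [ 660.1 -141.4   13.8]
oblong top@plane [[640.  -10.2]] tri 
round top@plane [[446.6 140.3]] tri 
pad top@plane [[454.8 -10. ]] tri 
handle top [362.3 161.4] [131   9   8  10  68] [[637.1  -8.3]]
handle top [308.5 230.2] [77 78  8  9 59] [[446.  140.6]]
oblong rect ((640.3203125, -10.410041809082031), (54.3378791809082, 35.49370193481445), 11.316275596618652)
base only ((638.743408203125, -9.821693420410156), (54.04484558105469, 35.30231475830078), 11.316217422485352)
long (array([ 5.18662859e+02, -3.26755031e+02, -3.55714673e-02]), (101.35810852050781, 231.30233764648438, 87.7580795288086, 520.330322265625, -327.4230041503906))
short (array([ 5.18429384e+02,  3.14268315e+02, -1.65783373e-02]), (100.26486206054688, 147.92193603515625, 88.45466613769531, 519.0842895507812, 314.4373779296875))
[[497.1 271.5]]
[[ 518.6 -328.1]]
```

```bash
cat > pp.py <<'E'
from bench import env
from h import *
ZT=200
LT=np.array([519.3,-327.,-.038]);ST=np.array([518.7,314.4,-.022])
def q(yaw): return (R.from_euler('z',yaw)*R.from_quat([0,1,0,0])).as_quat()
def inTray(T,x,y=0):
    c,s=np.cos(T[2]),np.sin(T[2]);return np.array([T[0]+c*x-s*y,T[1]+s*x+c*y])
def pick(xy,yaw,z,opn,strength):
    s=env.get_state()["ee_pos"]
    if s[2]<ZT-15: env.move_straight([s[0],s[1],ZT])
    env.set_gripper(opn)
    env.move_ptp([*xy,ZT],q(yaw))
    env.move_straight([*xy,z+45],max_speed=180)
    env.move_straight([*xy,z],max_speed=60)
    env.set_gripper(0,strength); s=env.get_state()
    print("grip",s["grip_width"].round(1),s["gripper_force"].round(1),s["ee_pos"].round(1),"t",s["time"])
def lift(xy,z):
    env.move_straight([*xy,z+20],max_speed=40);env.move_straight([*xy,ZT],max_speed=150)
    s=env.get_state();print("lifted",s["grip_width"].round(1),s["gripper_force"].round(1),s["ft_force"].round(2))
def place(xy,yaw,z,opn):
    env.move_ptp([*xy,ZT],q(yaw)); env.dwell(.3); f0=env.get_state()["ft_force"][2]
    env.move_straight([*xy,z+4+20],max_speed=120)
    env.move_straight([*xy,z+4+2],max_speed=30)
    zz=z+6
    while zz>z+2.5:
        env.dwell(.15);f=env.get_state()["ft_force"][2]-f0
        if f>1.5: break
        zz-=.5;env.move_straight([*xy,zz],max_speed=20)
    s=env.get_state();print("down dz",zz-z,"f",round(f,2),s["ee_pos"].round(1),"t",s["time"])
    env.set_gripper(opn);env.dwell(.2)
    env.move_straight([*xy,z+50],max_speed=60);env.move_straight([*xy,ZT],max_speed=180)
E
python3 - <<'E'
from pp import *
xy=np.array([446.3,140.4])
pick(xy,0,39,55,40);lift(xy,39)
place(inTray(ST,-28.5),ST[2],39,50)
f=env.grab_frame("top");a=f["pixels"][140:300,215:330,::-1];s=env.grab_frame("side")["pixels"][140:280,270:420,::-1]
cv2.imwrite("pics/a.png",np.hstack([cv2.resize(x,(380,500),interpolation=2) for x in(a,s)]))
E
```

```text
Traceback (most recent call last):
  File "pp.py", line 16, in pick
    print("grip",s["grip_width"].round(1),s["gripper_force"].round(1),s["ee_pos"].round(1),"t",s["time"])
                 ^^^^^^^^^^^^^^^^^^^^^
AttributeError: 'float' object has no attribute 'round'
```

```bash
sed -i -E 's/s\["(grip_width|gripper_force)"\]\.round\(1\)/round(s["\1"],1)/g' pp.py
cat > snap.py <<'E'
from pp import *
def snap(name,tb,sb):
    f=env.grab_frame("top")["pixels"];s=env.grab_frame("side")["pixels"]
    cv2.imwrite(f"pics/{name}.png",np.hstack([cv2.resize(x[b[1]:b[3],b[0]:b[2],::-1],(390,500),interpolation=2) for x,b in((f,tb),(s,sb))]))
E
python3 - <<'E'
from snap import *
s=env.get_state();print(s["grip_width"],s["gripper_force"],s["ee_pos"],s["time"])
xy=np.array([446.3,140.4])
lift(xy,39)
place(inTray(ST,-28.5),ST[2],39,50)
snap("a",(215,140,330,290),(270,130,400,280))
E
```

```text
25.36100940719341 39.219045639038086 [446.80227137 140.57666149  39.54635671] 4.8
lifted 24.9 39.3 [-0.66 -0.07 -1.35]
down dz 4.0 f 6.56 [490.3 315.1  43.5] t 11.3833
```

View pics/a.png

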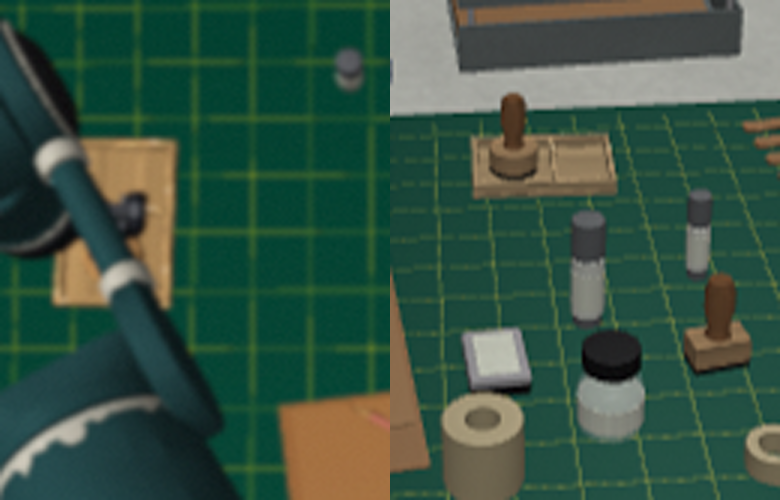

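The round stamp now stands upright in the near compartment of the short tray, in the side view at about (513,150) of the crop. Next is the thick glue, then the tape.

Run:
```python
from snap import *
xy=np.array([539,55.])
pick(xy,0,37,60,30);lift(xy,37)
place(inTray(ST,39.5),ST[2],37,55)
xy=np.array([439.5,-139.4])
pick(xy,0,14,85,40);lift(xy,14)
snap("b",(215,140,330,290),(270,130,400,280))
```

```text
grip 29.5 30.0 [539.4  55.   37.4] t 17.1167
lifted 29.0 30.0 [ 0.29  0.02 -0.38]
down dz 4.0 f 5.3 [558.3 313.5  41.4] t 23.9917
grip 60.6 43.8 [ 440.1 -139.5   14.8] t 30.55
lifted 60.9 43.5 [ 0.1   0.53 -0.41]
```

View pics/b.png

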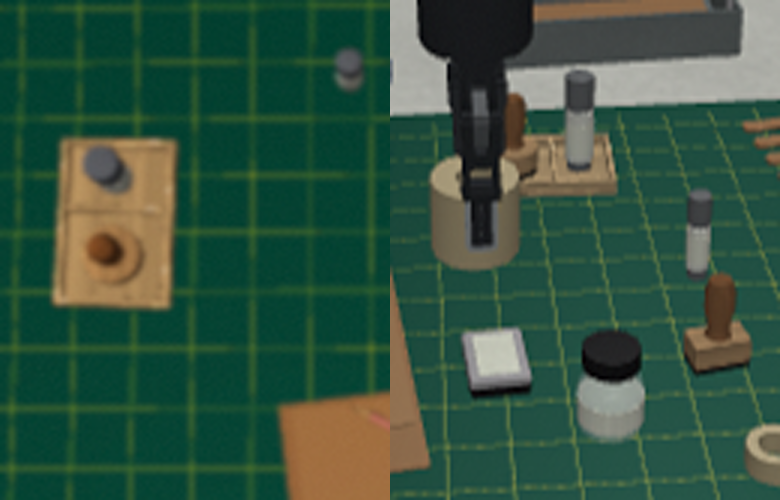

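Both short-tray things stand in their compartments. The tape is held level, with the fingertips roughly 15 mm above its underside, so they will clear the 10 mm walls. I'll place it and then do the thin glue and oblong stamp.

Run:
```python
from snap import *
place(inTray(LT,-63),LT[2],14,80)
xy=np.array([644.5,115.6])
pick(xy,0,29,52,25);lift(xy,29)
place(inTray(LT,9),LT[2],29,47)
xy=np.array([638.3,-9.3])
pick(xy,.197,39,55,40);lift(xy,39)
snap("c",(420,140,520,270),(270,180,440,370))
```

```text
down dz 4.5 f 5.01 [ 456.3 -324.6   18.9] t 37.225
grip 21.2 25.4 [644.9 115.7  29.5] t 43.8333
lifted 21.6 25.4 [ 0.11  0.   -0.54]
down dz 4.0 f 6.79 [ 528.4 -327.4   33.5] t 51.4917
grip 25.1 39.3 [638.9  -9.3  39.7] t 57.3833
lifted 25.1 39.2 [ 0.48 -0.42 -1.34]
```

View pics/c.png

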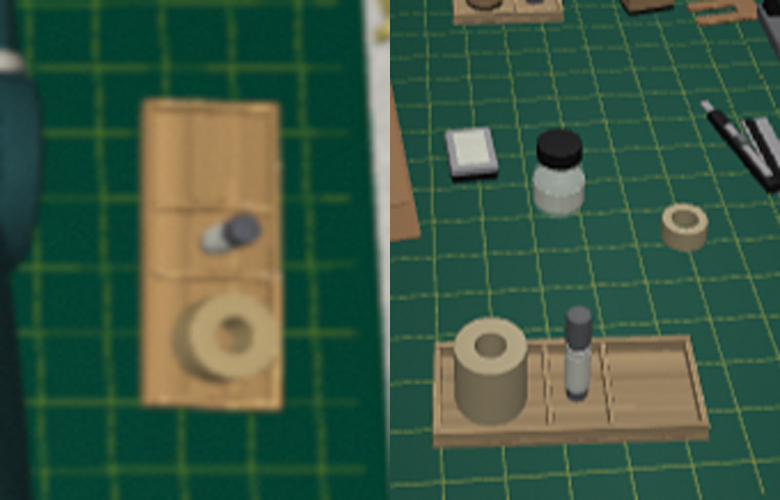

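The tape lies flat and the thin glue stands in the long tray, both inside their compartments. Last is the oblong stamp, followed by a numeric check.

Run:
```python
from snap import *
place(inTray(LT,72),LT[2],39,50)
s=env.get_state()["ee_pos"]
env.move_ptp([237,632,231],[.1784,.984,0,0]);env.dwell(.5)
from meas import *
f=env.grab_frame("top")
for n,b in(("long",(450,155,500,255)),("short",(222,170,275,245))): print(n,tray(f,b)[1])
for b in blobs(f,(290,148,450,250)): print(b[1].round(1),b[2][4])
snap("d",(420,140,520,270),(270,150,440,370));snap("e",(215,150,330,270),(280,130,370,220))
print(env.get_state()["time"])
```

```text
down dz 4.5 f 2.13 [ 591.3 -329.8   43.7] t 64.15
long (101.35810852050781, 231.30233764648438, 87.7580795288086, 520.330322265625, -327.4230041503906)
short (100.26486206054688, 147.92193603515625, 88.45466613769531, 519.0842895507812, 314.4373779296875)
[407.2 156.8] 184
[388.3 197.2] 290
[362.3 228.4] 453
70.7083
```

View pics/d.png

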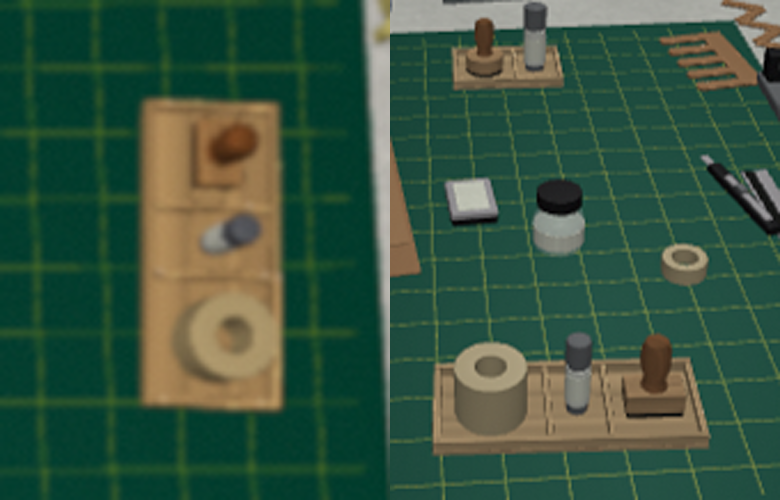

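View pics/e.png

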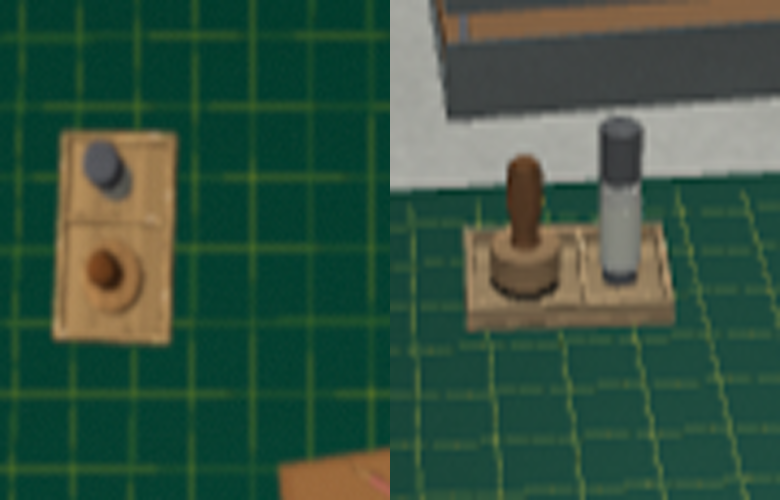

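All five stand in their own compartments on the floor. The trays haven't moved, and the narrow tape, jar and pad are within about 0.1 px of where they started.

```bash
python3 -c "
from bench import env
print(env.close_job())"
```

```text
the job is handed in; nothing more can be done
None
```

Both kits are made up and the job is handed in at about 71 s; no verdict came back, but the last pictures show all five things upright (tape flat) in their compartments, with the trays and the three bystanders unmoved.

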